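Seal change on an air cylinder: cap in the tray, rod drawn and held

TASK

Help me change the seals of this small air cylinder. First put the loose flanged end cap into the round pocket of the wooden tray, flange down and hollow side up, fully seated, and let go of it. Then take hold of the piston rod and draw it gently, straight along its leaning bore, until the lower edge of its seal groove is about 10 mm clear of the cylinder's top face, never all the way out, and finish while still holding it there, without knocking the things lying around.

Things in the scene. Friction and masses are not known exactly. Their poses are not given: they have to be found in the camera images.
- air_cylinder: Fixed square aluminium block 50 x 50 x 95 mm with a round bore, 18 mm wide, 80 mm deep, open at its top face; leans 20 degrees on a fixed dark steel stand (plate 120 x 90 x 8 mm). Origin: centre of its lower end, 26 mm above the worktop; z: the bore axis, pointing up out of the bore, leaning to the robot within the stand's yaw; y: level, along a side of the block.
- bore_mouth (a point): Centre of the bore's mouth in the top face of the air cylinder, 95 mm along the cylinder's z axis from its origin. Its axes are those of the air cylinder.
- rod: Loose steel piston rod, 17 mm in diameter, 150 mm long, 0.18 to 0.35 kg, in the bore with 1 mm play. Starts on the bore's floor, 80 mm inside and 70 mm sticking out to be gripped. Origin: centre of its lower end; z: along the rod to its top end. No spring or catch: only its weight and friction hold it.
- groove (a point): Point on the rod's axis at the lower edge of its seal groove, 58 mm above the rod's lower end (the groove is 6 mm wide and 2 mm deep, from 58 to 64 mm). It starts hidden in the bore, 22 mm below the mouth, so the rod must come up about 32 mm.
- rod_top (a point): Centre of the rod's top end, 150 mm from its lower end.
- cap: Loose aluminium end cap, about 0.09 kg: round flange 52 mm wide, 8 mm thick, carrying a round neck 42 mm wide that ends 24 mm above the flange's underside; a hollow 28 mm wide, 15 mm deep opens in the neck's end. Origin: centre of the flange's flat underside; z points out of the hollow side. Starts on its flange on the sloping rest; grip it across the neck.
- rest_face (a point): Middle of the sloping board (100 mm up the slope, 90 mm across) of the fixed plywood rest, 42 mm above the worktop; the cap's origin starts here. The board slopes 30 degrees down towards the robot (within its yaw), so the cap starts 30 degrees from upright. Two steel pins 7 mm high, 38 mm apart, stop the flange on its lower side.
- tray: Fixed wooden parts tray, a block 85 x 85 x 18 mm lying flat, with one round pocket 55 mm in diameter and 7 mm deep in the middle of its top. Origin: centre of its underside, on the worktop; z up. The pocket's rim is bevelled 2 mm.
- pocket (a point): Centre of the pocket's floor, 11 mm above the worktop (the tray's top is 7 mm higher).
- tape_measure: Yellow tape measure, 65 x 71 x 65 mm, a bystander to leave alone. Origin under its centre.
- masking_tape: Roll of masking tape, 100 mm in diameter, 24 mm high, a bystander to leave alone. Origin under its centre.
- spool_black: Small black spool, 42 mm in diameter, 50 mm high, a bystander to leave alone. Origin under its centre.
- marker_2: Marker pen lying flat, about 120 mm long, 14 mm thick, a bystander to leave alone. Origin under its centre.
Not all that is in view belongs to the job. Leave any blue look-alike of the tray alone.

How it is judged (in metres and radians):
On the way:
1. the cap sits fully in the pocket, hollow side up, and is let go (horizontal distance between cap and pocket below 0.004 m and z of cap in the frame of pocket below 0.003 m and angle between cap's own z axis and vertical below 0.08 rad and contact force between the fingers and cap below 0.05 N), for 0.2 s.
At the end, for the whole second after the job is handed in: Cap in the pocket, hollow up (4 mm of centre, 3 mm of floor, tilt < 0.08 rad), let go; fingers hold the rod still (> 1.5 N, < 0.01 m/s), in line with the bore within 0.05 rad, groove's lower edge 4 to 16 mm above the cylinder's top face, < 20 N between rod and cylinder (all of step 1 and z of groove in the frame of bore_mouth between 0.004 and 0.016 m and angle between the z axis of rod and the z axis of air_cylinder, either way round below 0.05 rad and contact force between the fingers and rod above 1.5 N and contact force between rod and air_cylinder below 20 N and linear speed of rod below 0.01 m/s); the arm keeps its last pose, push and grip.
It fails at once if the rod is pulled so far that less than 25 mm stays in the bore (z of rod in the frame of bore_mouth above -0.025 m).
It fails at once if the rod is wrenched: over 40 N between rod and cylinder (contact force between rod and air_cylinder above 40 N).
It fails at once if a bystander is moved more than 30 mm (distance of any of tape_measure, masking_tape, spool_black, marker_2 from where it was at the start of the episode above 0.03 m).
It also fails if it takes over 64 s, if anything falls off the work surface, if the arm or the gripper's body presses on something with over 40 N, if the wrist force passes 120 N, or if a joint passes its speed limit or range.

ROBOT

A 7-joint arm with a two-finger parallel gripper is mounted at the origin on a cart in front of the work surface, level with it; the furniture and walls round the work are solid. World frame = base frame: x ahead of the robot, y to its left, z up, the work surface at z = 0. Lengths are in mm, angles in rad, forces in N, time in s.
With the tool pointing down it reaches from about 375 to 925 mm from the base axis. Payload 3.1 kg.
Tool frame: the origin (TCP) lies on the centre line of the jaws, within the pads' length; the fingertips stand 25 mm ahead of it and the grasp point (between the pads) lies 6 mm ahead of it; z points along the fingers, y is the direction in which the jaws open and shut (so a half turn about z gives the same grasp; the last joint's range is limited). The gripper opens to 85 mm and grips with 20 to 120 N. Pads are 22 mm wide; open, the fingers measure 114 mm over their backs; the gripper's body (76 mm by 85 mm) begins 54 mm behind the grasp point. The pads swing forward as they close: fully open they stand 13 mm farther back than shut.
Start: joints at [1.166, 0.383, 0.044, 1.598, -0.018, 1.161, -0.05], TCP at [196.325, -619.645, 256.269] pointing down, gripper open.
Joint ranges: [-2.61, 2.61], [-0.41, 2.15], [-1.48, 1.57], [0, 2.5], [-1.57, 4.71], [0.05, 1.97], [-2.85, 2.85]. Speed limits (rad/s): [2.79, 2.79, 3.14, 3.14, 3.14, 3.14, 3.14].

INTERFACE

Orientations are given as a unit quaternion [x, y, z, w].
In Python, from station import r gives the robot as it stands.
- The arm moves only by the tool step_arm, never from a script. Its argument "motion" is a list that holds one entry, the list of rows, each a list of 7 numbers: the opening in per cent of the stroke, from 0 (shut) to 100 (fully open), then the shift along the tool's x, y, z in mm, then the turn, a rotation vector about the tool's x, y, z in degrees. A call has 1 to 12 rows; each row is the pose to reach, as a shift and turn from the pose commanded when the call began, along the tool's axes at that moment; what a row does not reach only later rows make up. A row lasts 1/8 s, in which the tool goes at most 62.5 mm and 10.7 degrees, less where a joint would pass 70% of its speed; a pose out of reach is approached as far as the arm can. A call with a gripper value outside its range is refused whole. The fingers move at their own pace and stop on an object; "newtons" is the grip in N (left out, the last holds). Time passes only in rows, so rows that repeat a pose let the fingers close. It gives the time, the measured TCP pose, the force and the opening at its end, in the units of the state.
- r.sense(): the state, without advancing time (a new reading comes with each control period).
- r.camera(name): name is "scene" or "top"; returns a dict with "color" (384x512x3 uint8, red, green, blue), "vfov" (degrees; the focal length in pixels is half the picture's height over the tangent of half this angle, whatever the lens; pixels are square), "cx", "cy" (the principal point, pixels), "R" (3x3) and "t" (3): a world point X has camera coordinates R X + t. Camera axes: x right, y down, z forward; pixel columns grow to the right and rows downward; lengths in mm; the calibration is good to about 2 mm. A picture is of the moment at which its call begins. There is no depth.
- r.close_job(): hands the job in, once; it reports no verdict.
Trained networks look in the newest picture that a camera, given by its name, has taken for a name from the list of things; names that differ only in an ending like _2 or _b are one class to them, and where a whole thing is asked for, a point or a joint stands for the part that bears it (a point fixed in the world has none). Each returns a list of dicts, best first, with "conf" (0 to 1); they miss things now and then, are a little off and sometimes report something else, mostly with a low value. They report only what shows in the picture. A call takes as long as a camera call. They do not tell look-alikes from the thing itself.
- r.recognise(camera, name): "location" ([x, y, z] in mm, in world coordinates, good to about 4 mm: the middle of the surface that is visible of it).
- r.tip_of(camera, name): "location" ([x, y, z] in mm, in world coordinates, good to about 4 mm: a listed point, or the origin of a listed thing).
The state is a dict: "time": time; "joint_positions": joint angles; "qd": joint speeds; "joint_torque": joint torques, N m; "eef_pos": TCP position; "orientation": TCP orientation; "ft_force": force on the tool from outside, world axes, zero at the start; "torque": the same for the moment, N m; "gripper_width": finger opening in mm.
Only numpy, scipy, OpenCV 4.12 (cv2) and the standard library are available. Lean on these libraries where they do the work, as an engineer would, in place of code of your own. Each camera call takes 0.05 s, during which the arm holds its last target.

## Working session

There is one attempt and no reset: what is moved stays moved. The work goes in short steps, Python scripts to look and compute and a tool call to move; the robot and the scene stay as the last step left them, time stands still between calls to the robot, and variables do not carry over. Pictures are saved under pics/ and viewed, and the job is handed in when it is done.

Besides the shell and the picture viewer there is one more tool, called after ">>>" as name(argument=value, ...), one argument or row to a line, values as JSON. step_arm: Moves the arm, as the interface text tells. Its arguments: {"type":"object","properties":{"motion":{"type":"array"},"newtons":{"type":"number"}},"required":["motion"]}

```bash
ls; mkdir -p pics
python3 - <<'E'
from station import r
import cv2
s=r.sense()
print(s)
for c in ["scene","top"]:
    p=r.camera(c)
    cv2.imwrite(f"pics/{c}0.png",p["color"][:,:,::-1])
    print(c,p["vfov"],p["cx"],p["cy"],p["R"],p["t"])
    for n in ["air_cylinder","bore_mouth","rod","rod_top","cap","rest_face","tray","pocket","tape_measure","masking_tape","spool_black","marker_2"]:
        for f in ("recognise","tip_of"):
            try: print(n,f,[( [round(v) for v in d["location"]],round(d["conf"],2)) for d in getattr(r,f)(c,n)])
            except Exception as e: print(n,f,e)
E
```

```text
pics
{'time': 0.0, 'joint_positions': array([ 1.16619655,  0.38385319,  0.04384678,  1.59960866, -0.01789016,
        1.16117152, -0.0499077 ]), 'qd': array([ 0.0003976 , -0.00023595, -0.00049243,  0.00184101, -0.00022816,
        0.0016573 , -0.00105313]), 'joint_torque': array([ 2.56991252e-04, -4.33463144e+01,  1.02466062e+00, -2.49513388e+01,
        1.05270487e-02,  1.15568275e-02,  1.31240682e-05]), 'eef_pos': array([ 196.0254545 , -618.80799987,  254.85944636]), 'orientation': array([ 9.88251571e-01,  1.52830232e-01, -2.79549822e-04, -1.29420757e-03]), 'ft_force': array([ 0.04424314, -0.03825522,  0.34969155]), 'torque': array([-0.03088305, -0.00195725,  0.02630417]), 'gripper_width': 85.82553608990426}
scene 55.86759067745072 256.92648692934176 193.74654802188223 [[-0.70261769 -0.71156592 -0.00152546]
 [-0.5086642   0.50376435 -0.69819927]
 [ 0.49758328 -0.48979121 -0.71590185]] [466.77901615 253.1378364  934.47297762]
air_cylinder recognise [([574, -166, 100], 0.72)]
air_cylinder tip_of [([606, -190, 26], 0.86), ([574, -189, 94], 0.62)]
bore_mouth recognise [([576, -162, 99]
[... 1731 characters left out ...]
f [([576, -12, 43], 0.65)]
rest_face recognise [([571, -12, 42], 0.81)]
rest_face tip_of [([571, -17, 46], 0.84)]
tray recognise [([524, 132, 18], 0.86)]
tray tip_of [([433, 526, 0], 0.96), ([526, 136, -4], 0.71)]
pocket recognise [([431, 528, 20], 0.88), ([526, 138, 18], 0.69)]
pocket tip_of [([432, 530, 14], 0.95), ([524, 135, 12], 0.69)]
tape_measure recognise [([398, 4, 58], 0.52)]
tape_measure tip_of [([402, -2, -4], 0.53)]
masking_tape recognise [([495, 333, 22], 0.72)]
masking_tape tip_of [([493, 330, -2], 0.91)]
spool_black recognise [([495, 330, 20], 0.35)]
spool_black tip_of [([382, 347, -1], 0.72)]
marker_2 recognise [([386, 130, 14], 0.66)]
marker_2 tip_of [([389, 132, 0], 0.46)]
```

View pics/scene0.png

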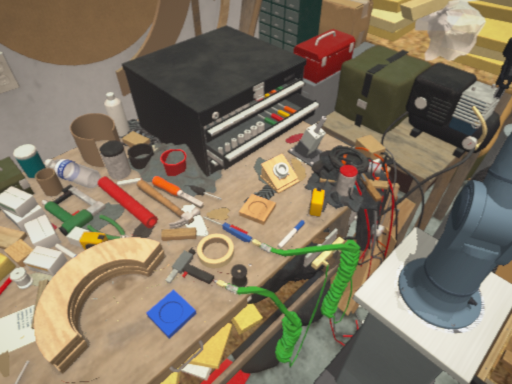

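View pics/top0.png

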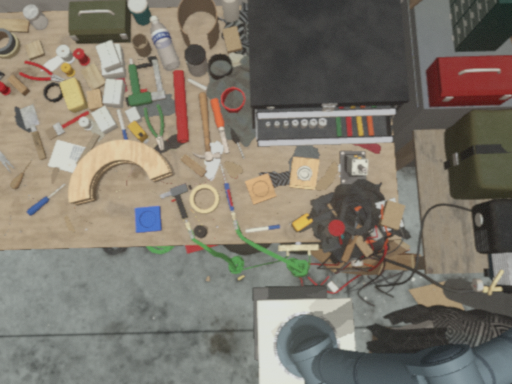

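The scene view shows the cap on its rest at about (282,172), the wooden tray at (257,208) and the cylinder at (312,135). The blue look-alike at (171,313) gets left alone. I'll zoom in next.

Run:
```python
import cv2
a=cv2.imread("pics/scene0.png");b=cv2.imread("pics/top0.png")
cv2.imwrite("pics/sc1.png",cv2.resize(a[110:235,225:355],None,fx=4.5,fy=4.5,interpolation=cv2.INTER_CUBIC))
cv2.imwrite("pics/tc1.png",cv2.resize(b[140:245,235:385],None,fx=5,fy=5,interpolation=cv2.INTER_CUBIC))
```

```text
(no output)
```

View pics/sc1.png

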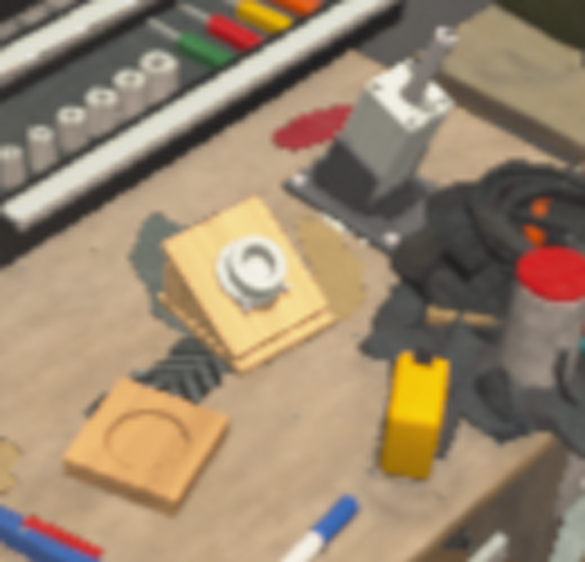

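View pics/tc1.png

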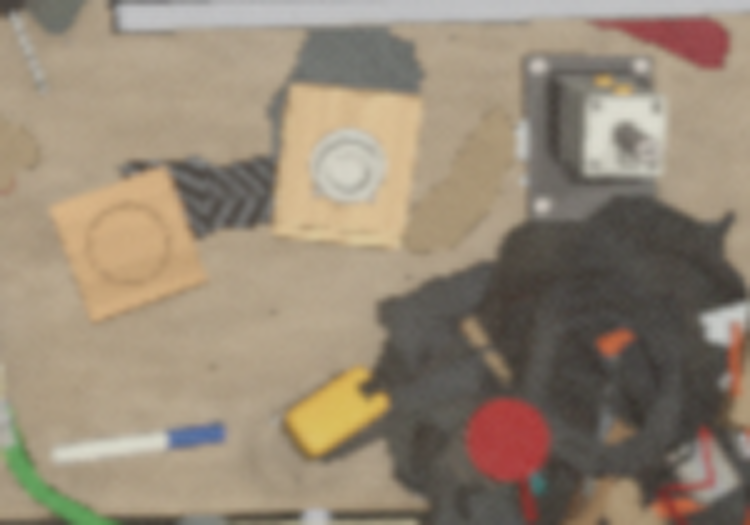

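```bash
cat > h.py <<'E'
import numpy as np, cv2
from scipy.optimize import least_squares
from scipy.spatial.transform import Rotation as Ro
def cam(p):
    f=p["color"].shape[0]/2/np.tan(np.radians(p["vfov"])/2)
    return dict(f=f,cx=p["cx"],cy=p["cy"],R=np.array(p["R"]),t=np.array(p["t"]))
def proj(c,X):
    Y=np.atleast_2d(X)@c["R"].T+c["t"]
    return np.c_[c["cx"]+c["f"]*Y[:,0]/Y[:,2], c["cy"]+c["f"]*Y[:,1]/Y[:,2]]
def onz(c,uv,z):
    d=c["R"].T@np.array([(uv[0]-c["cx"])/c["f"],(uv[1]-c["cy"])/c["f"],1]); o=-c["R"].T@c["t"]
    return o+d*(z-o[2])/d[2]
def lean(yaw,a):  # frame whose z leans by a toward robot, y level
    return Ro.from_euler("z",yaw)*Ro.from_euler("y",-a)
def circ(r,z,n=40):
    t=np.linspace(0,2*np.pi,n); return np.c_[r*np.cos(t),r*np.sin(t),0*t+z]
def sq(w,h,z): return np.array([[w/2,h/2,z],[w/2,-h/2,z],[-w/2,-h/2,z],[-w/2,h/2,z],[w/2,h/2,z]])
E
python3 - <<'E'
from station import r
from h import *
C={n:cam(r.camera(n)) for n in("scene","top")}
T=lambda u,v:np.array([(u+.5)/5-.5+235,(v+.5)/5-.5+140])
S=lambda u,v:np.array([(u+.5)/4.5-.5+225,(v+.5)/4.5-.5+110])
def fit(name,pts,model,x0):
    def res(p): return np.concatenate([(proj(C[c],model(p,k))[0]-uv) for c,k,uv in pts])
    s=least_squares(res,x0,loss="soft_l1"); print(name,s.x.round(3),res(s.x).round(1)); return s.x
A=np.radians(30);B=np.radians(20)
tc=dict(a=[42.5,42.5,18],b=[42.5,-42.5,18],c=[-42.5,-42.5,18],d=[-42.5,42.5,18],o=[0,0,14])
tr=lambda p,k:Ro.from_euler("z",p[2]).apply(tc[k])+[p[0],p[1],0]
pts=[("top","a",T(50,210)),("top","b",T(165,167)),("top","c",T(207,277)),("top","d",T(95,320)),
("scene","a",S(65,462)),("scene","b",S(125,378)),("scene","c",S(230,425)),("scene","d",S(178,502))]
tray=fit("tray",pts,tr,[526,136,.3])
for c in C: print(c,[fit("tr1",[q for q in pts if q[0]==c],tr,[526,136,.3])])
rc=dict(a=[50,45,0],b=[50,-45,0],c=[-50,-45,0],d=[-50,45,0])
rm=lambda p,k:lean(p[2],A).apply(rc[k])+[p[0],p[1],42]
pts=[("top","a",T(290,83)),("top","b",T(423,95)),("top","c",T(403,238)),("top","d",T(276,228)),
("scene","a",S(163,245)),("scene","b",S(257,197)),("scene","c",S(326,306)),("scene","d",S(238,356))]
rest=fit("rest",pts,rm,[573,-15,0])
cc=dict(a=[25,25,95],b=[25,-25,95],c=[-25,-25,95],d=[-25,25,95])
cm=lambda p,k:lean(p[2],B).apply(cc[k])+[p[0],p[1],26]
pts=[("top","a",T(583,92)),("top","b",T(662,98)),("top","c",T(660,178)),("top","d",T(582,170)),
("scene","a",S(363,97)),("scene","b",S(402,66)),("scene","c",S(450,104)),("scene","d",S(414,127))]
cyl=fit("cyl",pts,cm,[604,-189,0])
np.save("fit.npy",np.array([tray,rest,cyl]))
a=cv2.imread("pics/scene0.png");b=cv2.imread("pics/top0.png")
K=6
for n,im,(x0,x1,y0,y1) in(("scene",a,(225,355,110,210+15)),("top",b,(240,370,145,240))):
    o=cv2.resize(im[y0:y1,x0:x1],None,fx=K,fy=K,interpolation=cv2.INTER_CUBIC)
    def draw(X,col):
        q=(proj(C[n],X)-[x0,y0]+.5)*K-.5
        cv2.polylines(o,[q.round().astype(int)],False,col,1)
    Rt=Ro.from_euler("z",tray[2]);tt=np.r_[tray[:2],0]
    draw(Rt.apply(sq(85,85,18))+tt,(255,0,0));draw(Rt.apply(circ(29.5,18))+tt,(255,0,0))
    Rr=lean(rest[2],A);tt=np.r_[rest[:2],42]
    draw(Rr.apply(sq(100,90,0))+tt,(0,0,255));draw(Rr.apply(circ(26,8))+tt,(0,0,255));draw(Rr.apply(circ(21,24))+tt,(0,255,0));draw(Rr.apply(circ(14,24))+tt,(0,255,0))
    Rc=lean(cyl[2],B);tt=np.r_[cyl[:2],26]
    draw(Rc.apply(sq(50,50,95))+tt,(0,0,255));draw(Rc.apply(sq(50,50,0))+tt,(0,0,255));draw(Rc.apply(circ(8.5,165))+tt,(0,255,0));draw(Rc.apply(np.array([[0,0,95],[0,0,165]]))+tt,(0,255,0))
    cv2.imwrite(f"pics/ov_{n}.png",o)
E
```

```text
tray [5.24638e+02 1.35233e+02 3.29000e-01] [ 0.2 -0.2  0.2 -0.   0.5  0.7 -0.3  0.6 -0.2 -0.3 -0.8  0.5  0.1 -1.3
 -0.2  0.4]
tr1 [5.23525e+02 1.35032e+02 3.11000e-01] [-0.  -0.4 -0.2  0.5  0.5 -0.9 -0.2  0.6]
scene [array([5.23524504e+02, 1.35031851e+02, 3.10948527e-01])]
tr1 [5.25625e+02 1.35750e+02 3.41000e-01] [-0.1 -0.3 -0.2 -0.4  0.5  0.2 -0.2  0.4]
top [array([5.25624998e+02, 1.35750319e+02, 3.41043689e-01])]
rest [ 5.73776e+02 -1.49410e+01 -1.14000e-01] [-0.   0.6  0.   0.4  0.5 -0.4 -0.2 -0.6 -0.2 -0.1 -0.3 -0.3  0.7  0.1
 -0.3  0.7]
cyl [ 6.03921e+02 -1.85249e+02 -1.00000e-03] [ 0.1  1.1 -0.2 -0.5 -0.1 -1.2  0.2  0.8 -0.1 -1.7  0.6 -0.9  0.2  0.6
 -1.1  1.8]
```

View pics/ov_scene.png

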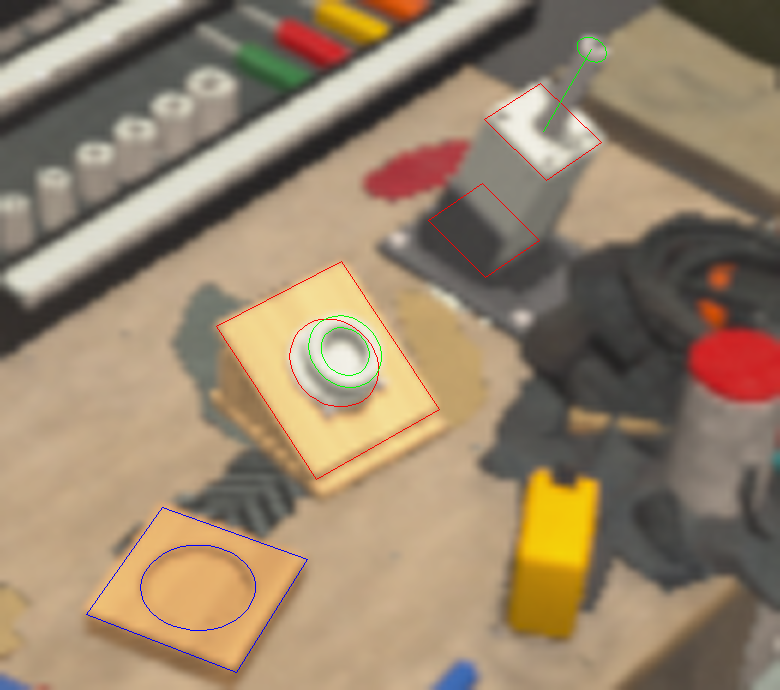

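View pics/ov_top.png

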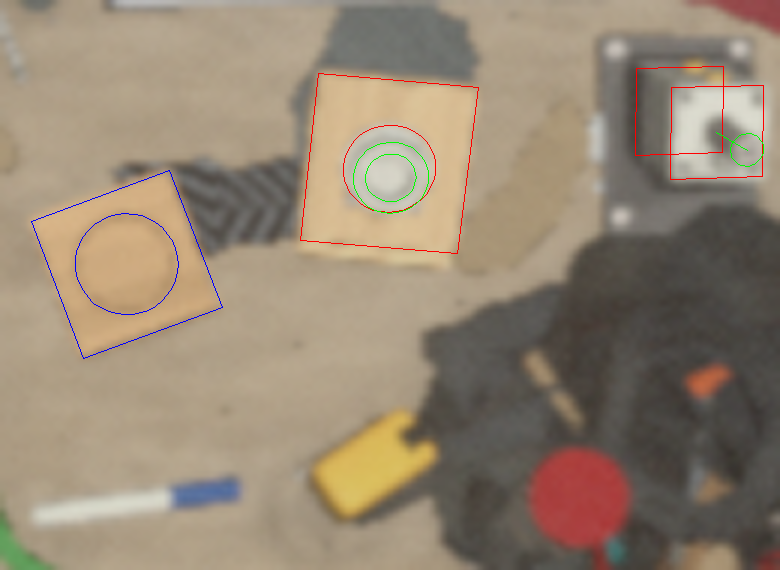

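Run:
```python
import cv2
a=cv2.imread("pics/scene0.png");b=cv2.imread("pics/top0.png")
x=cv2.resize(a[112:170,285:335],None,fx=10,fy=10,interpolation=cv2.INTER_CUBIC)
y=cv2.resize(b[145:190,335:375],None,fx=10,fy=10,interpolation=cv2.INTER_CUBIC)
cv2.imwrite("pics/z1.png",x);cv2.imwrite("pics/z2.png",y)
```

```text
(no output)
```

View pics/z1.png

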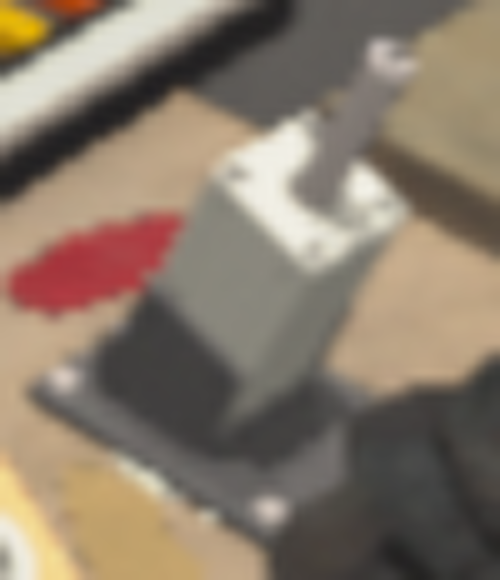

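View pics/z2.png

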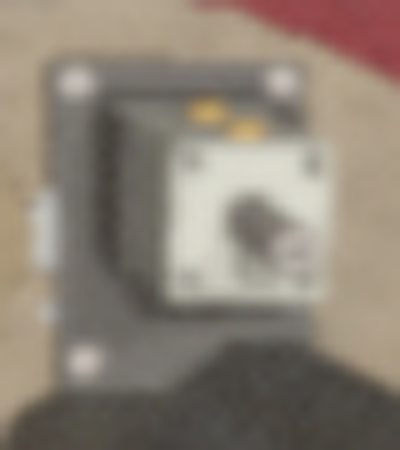

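```bash
cat > fit2.py <<'E'
from station import r
from h import *
C={n:cam(r.camera(n)) for n in("scene","top")}
T=lambda u,v:np.array([(u+.5)/10-.5+335,(v+.5)/10-.5+145])
S=lambda u,v:np.array([(u+.5)/10-.5+285,(v+.5)/10-.5+112])
B=np.radians(20)
cc=dict(a=[25,25,95],b=[25,-25,95],c=[-25,-25,95],d=[-25,25,95],t=[0,0,165],m=[60-0,0,0])
cm=lambda p,k:lean(p[2],B).apply(cc[k])+[p[0],p[1],26]
pts=[("top","a",T(168,140)),("top","b",T(335,140)),("top","c",T(330,300)),("top","d",T(164,300)),("top","t",T(292,248)),
("scene","a",S(213,177)),("scene","b",S(308,112)),("scene","c",S(410,208)),("scene","d",S(312,275)),("scene","t",S(392,57))]
def fit(pts):
    def res(p): return np.concatenate([(proj(C[c],cm(p,k))[0]-uv) for c,k,uv in pts])
    s=least_squares(res,[604,-189,0],loss="soft_l1"); print(s.x.round(3),res(s.x).round(1).reshape(-1,2).tolist()); return s.x
fit([p for p in pts if p[0]=="top"]);fit([p for p in pts if p[0]=="scene"])
x=fit(pts); f=np.load("fit.npy"); f[2]=x; np.save("fit.npy",f)
R=lean(x[2],B)
for k in (0,95,165): print(k,R.apply([0,0,k])+[x[0],x[1],26])
E
python3 fit2.py
```

```text
[ 6.03984e+02 -1.87511e+02 -3.50000e-02] [[0.6, 0.3], [-0.7, 0.4], [-0.9, -0.4], [0.3, -0.5], [0.4, 0.1]]
[ 6.04531e+02 -1.89468e+02 -6.00000e-03] [[-0.0, -0.4], [-0.1, 0.1], [-0.2, 0.4], [0.3, -0.0], [0.0, -0.0]]
[ 6.03875e+02 -1.88222e+02 -2.30000e-02] [[0.8, 0.4], [-0.4, 0.3], [-0.5, -0.4], [0.8, -0.3], [0.8, 0.2], [-0.3, -0.2], [-0.1, 0.4], [-0.3, 0.8], [-0.0, 0.3], [-0.3, 0.3]]
0 [ 603.87522812 -188.22171059   26.        ]
95 [ 571.39192559 -187.47370825  115.27079897]
165 [ 547.45686057 -186.92254863  181.04928243]
```

```bash
cat > pl.py <<'E'
# commanded pose kept in cmd.npy (p, quat); plan rows for absolute targets; commit(rows) after sending
import os
from h import *
D=Ro.from_euler("x",180,degrees=True)
def load():
    if os.path.exists("cmd.npy"):
        c=np.load("cmd.npy"); return c[:3],Ro.from_quat(c[3:])
    from station import r
    return np.array([196.325,-619.645,256.269]),Ro.from_quat(r.sense()["orientation"])
def row(p,R):
    p0,R0=load(); return np.r_[R0.inv().apply(p-p0),(R0.inv()*R).as_rotvec(degrees=True)]
def commit(rw):
    p0,R0=load(); rw=np.array(rw,float)
    p=p0+R0.apply(rw[:3]); R=R0*Ro.from_rotvec(rw[3:],degrees=True); np.save("cmd.npy",np.r_[p,R.as_quat()])
    return p,R
def rest():
    f=np.load("fit.npy")[1]; return np.r_[f[:2],42],lean(f[2],np.radians(30))
def cyl():
    f=np.load("fit.npy")[2]; return np.r_[f[:2],26],lean(f[2],np.radians(20))
def meas():
    from station import r
    s=r.sense(); return np.array(s["eef_pos"]),Ro.from_quat(s["orientation"]),s
def show(p,R):
    p0,R0=load(); pm,Rm,s=meas()
    print("t",round(s["time"],2),"cmd",p0.round(1),"meas",pm.round(1),"rotdiff",np.degrees((R0.inv()*Rm).magnitude()).round(2),"w",round(s["gripper_width"],1),"F",np.array(s["ft_force"]).round(1))
    print("row to target:",row(p,R).round(1).tolist(), "dist",np.linalg.norm(p-p0).round(1))
    print("joints",np.array(s["joint_positions"]).round(2))
E
python3 - <<'E'
from pl import *
o,R=rest()
Rt=R*D; print(Rt.as_matrix().round(3))
show(np.array([0,0,0])+[300,-420,330],Rt)
show(np.array([480,-120,330]),Rt)
show(o+R.apply([0,0,120]),Rt)
E
```

```text
[[ 0.86  -0.114  0.497]
 [-0.099 -0.993 -0.057]
 [ 0.5    0.    -0.866]]
t 2.7 cmd [ 196.3 -619.6  256.3] meas [ 196.3 -619.6  256.2] rotdiff 0.0 w 85.3 F [0.2 0.5 0. ]
row to target: [159.1, -159.0, -73.7, -6.3, 29.6, 23.6] dist 236.7
joints [ 1.17  0.38  0.04  1.6  -0.02  1.16 -0.05]
t 2.7 cmd [ 196.3 -619.6  256.3] meas [ 196.3 -619.6  256.2] rotdiff 0.0 w 85.3 F [0.2 0.5 0. ]
row to target: [421.4, -390.6, -73.7, -6.3, 29.6, 23.6] dist 579.3
joints [ 1.17  0.38  0.04  1.6  -0.02  1.16 -0.05]
t 2.7 cmd [ 196.3 -619.6  256.3] meas [ 196.3 -619.6  256.2] rotdiff 0.0 w 85.3 F [0.2 0.5 0. ]
row to target: [487.7, -487.0, 110.4, -6.3, 29.6, 23.6] dist 698.0
joints [ 1.17  0.38  0.04  1.6  -0.02  1.16 -0.05]
```

>>> step_arm(
  motion=[
    [[100, 20, -20, -40, 0, 0, 0], [100, 50, -50, -80, 0, 0, 0], [100, 85, -85, -80, 0, 3, 3], [100, 120, -120, -80, 0, 6, 6], [100, 155, -155, -80, -1, 10, 9], [100, 190, -190, -80, -2, 14, 12], [100, 225, -225, -80, -3, 18, 15], [100, 260, -260, -80, -4, 22, 18], [100, 295, -295, -80, -5, 26, 21], [100, 330, -330, -80, -6, 29.6, 23.6], [100, 365, -360, -80, -6.3, 29.6, 23.6], [100, 400, -390, -80, -6.3, 29.6, 23.6]],
  ],
  newtons=40,
)

```text
time: 4.2
eef_pos: [460.1, -125.5, 336.5]
orientation: [0.964, -0.055, 0.259, 0.015]
ft_force: [-0.2, -0.9, 0.0]
gripper_width: 85.4
```

Run:
```python
from pl import *
commit([400,-390,-80,-6.3,29.6,23.6])
o,R=rest();Rt=R*D
show(o+R.apply([0,0,120]),Rt); show(o+R.apply([0,0,34]),Rt)
```

```text
t 4.2 cmd [ 544.9 -267.   525.8] meas [ 460.1 -125.5  336.5] rotdiff 38.38 w 85.4 F [-0.2 -0.9  0. ]
row to target: [-430.8, -132.4, 95.6, 6.3, -29.7, -23.6] dist 460.7
joints [ 0.85 -0.32 -0.52  2.21 -0.39  0.72 -1.14]
t 4.2 cmd [ 544.9 -267.   525.8] meas [ 460.1 -125.5  336.5] rotdiff 38.38 w 85.4 F [-0.2 -0.9  0. ]
row to target: [-474.0, -132.3, 169.9, 6.3, -29.7, -23.6] dist 520.7
joints [ 0.85 -0.32 -0.52  2.21 -0.39  0.72 -1.14]
```

Run:
```python
from pl import *
np.save("cmd.npy",np.r_[196.325,-619.645,256.269,0.98825,0.15283,-0.00028,-0.00129])
commit([400,-390,-80,-6.3,29.6,23.6])
o,R=rest();Rt=R*D
show(o+R.apply([0,0,120]),Rt); show(o+R.apply([0,0,34]),Rt)
```

```text
t 4.2 cmd [ 459.9 -127.2  337.2] meas [ 460.1 -125.5  336.5] rotdiff 0.23 w 85.4 F [-0.2 -0.9  0. ]
row to target: [-60.9, -124.0, 186.2, -0.1, 0.0, -0.1] dist 231.8
joints [ 0.85 -0.32 -0.52  2.21 -0.39  0.72 -1.14]
t 4.2 cmd [ 459.9 -127.2  337.2] meas [ 460.1 -125.5  336.5] rotdiff 0.23 w 85.4 F [-0.2 -0.9  0. ]
row to target: [-60.8, -123.8, 272.2, -0.1, 0.0, -0.1] dist 305.1
joints [ 0.85 -0.32 -0.52  2.21 -0.39  0.72 -1.14]
```

>>> step_arm(
  motion=[
    [[78, -10, -20, 15, 0, 0, 0], [78, -20, -45, 45, 0, 0, 0], [78, -31, -70, 80, 0, 0, 0], [78, -41, -95, 115, 0, 0, 0], [78, -52, -115, 150, 0, 0, 0], [78, -61, -124, 176, 0, 0, 0], [78, -61, -124, 186, 0, 0, 0], [78, -61, -124, 186, 0, 0, 0]],
  ],
)

```text
time: 5.2
eef_pos: [514.5, -8.5, 144.3]
orientation: [0.964, -0.056, 0.259, 0.014]
ft_force: [-0.3, -0.6, 0.8]
gripper_width: 66.3
```

Run:
```python
from pl import *
commit([-61,-124,186,0,0,0])
o,R=rest();Rt=R*D
show(o+R.apply([0,0,34]),Rt)
from station import r
C={}
a=[]
for n,(x0,y0,w,h) in (("scene",(235,110,110,100)),("top",(250,140,110,100))):
    p=r.camera(n); im=np.ascontiguousarray(p["color"][y0:y0+h,x0:x0+w,::-1]); a.append(cv2.resize(im,None,fx=3.6,fy=3.6,interpolation=cv2.INTER_CUBIC))
cv2.imwrite("pics/p2.png",np.hstack(a))
```

```text
t 5.2 cmd [514.   -8.1 146. ] meas [514.5  -8.5 144.3] rotdiff 0.13 w 66.3 F [-0.3 -0.6  0.8]
row to target: [0.2, 0.2, 86.2, -0.1, 0.0, -0.1] dist 86.2
joints [ 0.79  0.17 -0.95  2.33  0.93  0.31 -2.64]
```

View pics/p2.png

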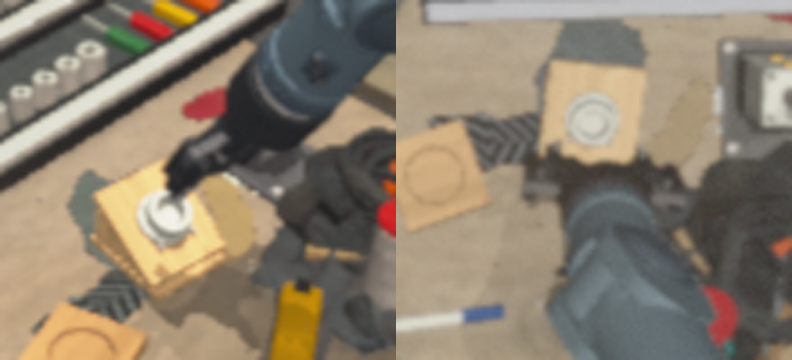

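>>> step_arm(
  motion=[
    [[78, 0, 0, 10, 0, 0, 0], [78, 0, 0, 20, 0, 0, 0], [78, 0, 0, 30, 0, 0, 0], [78, 0, 0, 40, 0, 0, 0]],
  ],
)

```text
time: 5.8
eef_pos: [533.3, -12.2, 111.0]
orientation: [0.964, -0.057, 0.258, 0.015]
ft_force: [-0.8, 0.0, -0.6]
gripper_width: 67.1
```

Run:
```python
from pl import *
commit([0,0,40,0,0,0])
o,R=rest();Rt=R*D
show(o+R.apply([0,0,34]),Rt)
```

```text
t 5.8 cmd [533.8 -10.3 111.3] meas [533.3 -12.2 111. ] rotdiff 0.22 w 67.1 F [-0.8  0.  -0.6]
row to target: [0.2, 0.2, 46.2, -0.1, 0.0, -0.1] dist 46.2
joints [ 0.38  0.22 -0.52  2.32  1.13  0.24 -2.85]
```

>>> step_arm(
  motion=[
    [[78, 0, 0, -10, 0, 0, 5], [78, 0, 0, -20, 0, 0, 10], [78, 0, 0, -20, 0, 0, 10]],
  ],
)

```text
time: 6.18
eef_pos: [523.9, -9.7, 129.7]
orientation: [0.956, -0.139, 0.26, -0.008]
ft_force: [0.6, 0.4, 0.3]
gripper_width: 66.4
```

Run:
```python
from pl import *
commit([0,0,-20,0,0,10])
o,R=rest();Rt=R*D
show(o+R.apply([0,0,34]),Rt)
```

```text
t 6.17 cmd [523.9  -9.2 128.7] meas [523.9  -9.7 129.7] rotdiff 0.26 w 66.4 F [0.6 0.4 0.3]
row to target: [0.2, 0.2, 66.2, -0.1, 0.0, -10.1] dist 66.2
joints [ 0.39  0.16 -0.54  2.33  0.94  0.25 -2.85]
```

>>> step_arm(
  motion=[
    [[78, 0, 0, -10, 0, 0, -9], [78, 0, 0, -20, 0, 0, -18], [78, 0, 0, -20, 0, 0, -27], [78, 0, 0, -20, 0, 0, -36], [78, 0, 0, -20, 0, 0, -45], [78, 0, 0, -20, 0, 0, -54], [78, 0, 0, -20, 0, 0, -63], [78, 0, 0, -20, 0, 0, -72], [78, 0, 0, -20, 0, 0, -81], [78, 0, 0, -20, 0, 0, -90]],
  ],
)

```text
time: 7.42
eef_pos: [513.5, -9.0, 145.6]
orientation: [0.773, 0.58, 0.188, 0.178]
ft_force: [0.4, 0.9, -0.1]
gripper_width: 66.5
```

Run:
```python
from pl import *
commit([0,0,-20,0,0,-90])
o,R=rest();Rt=R*D*Ro.from_euler("z",180,degrees=True)
show(o+R.apply([0,0,34]),Rt)
```

```text
t 7.42 cmd [514.   -8.1 146. ] meas [513.5  -9.  145.6] rotdiff 0.44 w 66.5 F [ 0.4  0.9 -0.1]
row to target: [-0.2, 0.2, 86.2, 0.1, -0.1, -100.1] dist 86.2
joints [ 0.69  0.14 -0.84  2.33  0.86  0.29 -1.18]
```

>>> step_arm(
  motion=[
    [[78, 0, 0, 0, 0, 0, -9], [78, 0, 0, 0, 0, 0, -18], [78, 0, 0, 0, 0, 0, -27], [78, 0, 0, 0, 0, 0, -36], [78, 0, 0, 0, 0, 0, -45], [78, 0, 0, 0, 0, 0, -54], [78, 0, 0, 0, 0, 0, -63], [78, 0, 0, 0, 0, 0, -72], [78, 0, 0, 10, 0, 0, -81], [78, 0, 0, 20, 0, 0, -90], [78, 0, 0, 30, 0, 0, -100], [78, 0, 0, 40, 0, 0, -100]],
  ],
)

```text
time: 8.93
eef_pos: [533.6, -11.5, 110.7]
orientation: [0.055, 0.964, -0.015, 0.258]
ft_force: [-0.8, -1.3, -0.2]
gripper_width: 66.7
```

Run:
```python
from pl import *
commit([0,0,40,0,0,-100])
o,R=rest();Rt=R*D*Ro.from_euler("z",180,degrees=True)
show(o+R.apply([0,0,34]),Rt)
```

```text
t 8.93 cmd [533.8 -10.3 111.3] meas [533.6 -11.5 110.7] rotdiff 0.21 w 66.7 F [-0.8 -1.3 -0.2]
row to target: [-0.2, -0.2, 46.2, 0.1, -0.0, -0.1] dist 46.2
joints [ 0.78  0.33 -0.95  2.3   1.31  0.38  0.18]
```

>>> step_arm(
  motion=[
    [[78, 0, 0, 8, 0, 0, 0], [78, 0, 0, 16, 0, 0, 0], [78, 0, 0, 24, 0, 0, 0], [78, 0, 0, 30, 0, 0, 0], [78, 0, 0, 34, 0, 0, 0], [78, 0, 0, 34, 0, 0, 0], [78, 0, 0, 34, 0, 0, 0]],
  ],
)

```text
time: 9.8
eef_pos: [550.0, -12.5, 81.3]
orientation: [0.055, 0.964, -0.015, 0.258]
ft_force: [0.4, -0.4, -0.2]
gripper_width: 66.6
```

Run:
```python
from pl import *
commit([0,0,34,0,0,0])
o,R=rest();Rt=R*D*Ro.from_euler("z",180,degrees=True)
show(o+R.apply([0,0,34]),Rt)
from station import r
a=[]
for n,(x0,y0,w,h) in (("scene",(250,130,70,75)),("top",(270,140,70,75))):
    p=r.camera(n); im=np.ascontiguousarray(p["color"][y0:y0+h,x0:x0+w,::-1]); a.append(cv2.resize(im,None,fx=5.5,fy=5.5,interpolation=cv2.INTER_CUBIC))
cv2.imwrite("pics/p3.png",np.hstack(a))
```

```text
t 9.8 cmd [550.7 -12.1  81.9] meas [550.  -12.5  81.3] rotdiff 0.15 w 66.6 F [ 0.4 -0.4 -0.2]
row to target: [-0.2, -0.2, 12.2, 0.1, -0.0, -0.1] dist 12.2
joints [ 0.7   0.43 -0.88  2.28  1.51  0.4   0.02]
```

View pics/p3.png

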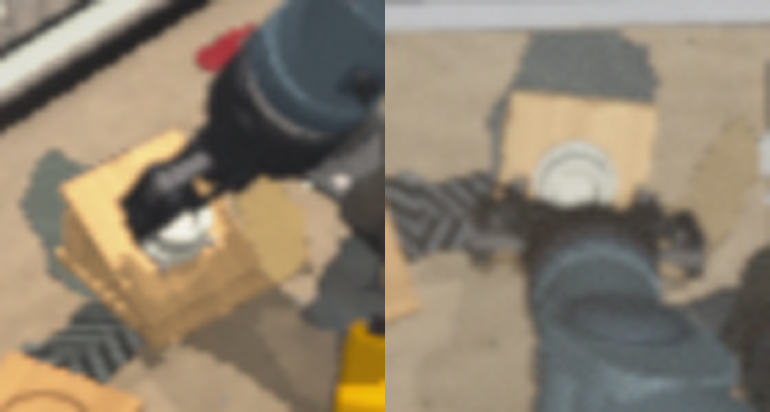

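>>> step_arm(
  motion=[
    [[78, 0, 0, 5, 0, 0, 0], [78, 0, 0, 9, 0, 0, 0], [78, 0, 0, 11.5, 0, 0, 0], [78, 0, 0, 11.5, 0, 0, 0]],
  ],
)

```text
time: 10.4
eef_pos: [555.6, -13.1, 70.9]
orientation: [0.055, 0.964, -0.014, 0.258]
ft_force: [-0.5, 0.2, 0.0]
gripper_width: 66.9
```

>>> step_arm(
  motion=[
    [[60, 0, 0, 0, 0, 0, 0], [50, 0, 0, 0, 0, 0, 0], [40, 0, 0, 0, 0, 0, 0], [40, 0, 0, 0, 0, 0, 0], [40, 0, 0, 0, 0, 0, 0]],
  ],
  newtons=30,
)

```text
time: 11.02
eef_pos: [555.6, -12.6, 71.6]
orientation: [0.055, 0.964, -0.014, 0.258]
ft_force: [-3.4, 0.4, 5.3]
gripper_width: 41.3
```

Run:
```python
from pl import *
commit([0,0,11.5,0,0,0])
o,R=rest();Rt=R*D*Ro.from_euler("z",180,degrees=True)
show(o+R.apply([0,0,34]),Rt)
```

```text
t 11.03 cmd [556.4 -12.8  71.9] meas [555.6 -12.6  71.6] rotdiff 0.16 w 41.3 F [-3.4  0.4  5.3]
row to target: [-0.2, -0.2, 0.7, 0.1, -0.0, -0.1] dist 0.7
joints [ 0.68  0.46 -0.86  2.27  1.57  0.41 -0.03]
```

>>> step_arm(
  motion=[
    [[30, 0, 0, -4, 0, 0, 0], [30, 0, 0, -10, 0, 0, 0], [30, 0, 0, -20, 0, 0, 0], [30, 0, 0, -35, 0, 0, 0], [30, 0, 0, -50, 0, 0, 0], [30, 0, 0, -50, 0, 0, 0]],
  ],
)

```text
time: 11.78
eef_pos: [530.5, -10.9, 115.1]
orientation: [0.056, 0.964, -0.016, 0.259]
ft_force: [0.7, -0.7, -0.7]
gripper_width: 41.2
```

Run:
```python
from pl import *
commit([0,0,-50,0,0,0])
f=np.load("fit.npy")[0]
Rt=Ro.from_euler("z",-0.114)*D*Ro.from_euler("z",180,degrees=True)
np.save("Rup.npy",Rt.as_quat())
show(np.array([524.6,135.3,130]),Rt)
from station import r
a=[]
for n,(x0,y0,w,h) in (("scene",(250,130,70,75)),("top",(270,140,70,75))):
    p=r.camera(n); im=np.ascontiguousarray(p["color"][y0:y0+h,x0:x0+w,::-1]); a.append(cv2.resize(im,None,fx=5.5,fy=5.5,interpolation=cv2.INTER_CUBIC))
cv2.imwrite("pics/p4.png",np.hstack(a))
```

```text
t 11.78 cmd [531.6 -10.  115.2] meas [530.5 -10.9 115.1] rotdiff 0.25 w 41.2 F [ 0.7 -0.7 -0.7]
row to target: [13.3, 143.6, -24.2, 0.2, 30.0, -0.1] dist 146.2
joints [ 0.78  0.31 -0.96  2.31  1.28  0.37  0.21]
```

View pics/p4.png

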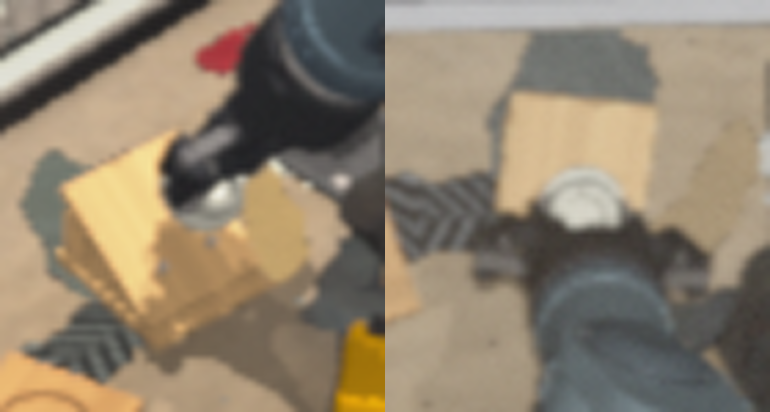

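>>> step_arm(
  motion=[
    [[30, -8, 0, -13, 0, 0, 0], [30, -15, 10, -28, 0, 3, 0], [30, -15, 28, -35, 0, 6, 0], [30, -12, 48, -40, 0, 10, 0], [30, -8, 68, -41, 0, 15, 0], [30, -4, 88, -41, 0, 20, 0], [30, 0, 108, -41, 0, 25, 0], [30, 3, 126, -41, 0.2, 28, 0], [30, 5, 140, -38, 0.2, 30, -0.1], [30, 13.3, 143.6, -24.2, 0.2, 30, -0.1], [30, 13.3, 143.6, -24.2, 0.2, 30, -0.1], [30, 13.3, 143.6, -24.2, 0.2, 30, -0.1]],
  ],
)

```text
time: 13.38
eef_pos: [523.2, 134.0, 128.2]
orientation: [0.057, 0.998, -0.002, -0.001]
ft_force: [-0.3, -1.0, -1.2]
gripper_width: 41.0
```

```bash
cat > look.py <<'E'
from pl import *
import sys
from station import r
def look(name,center,w=80,h=70,K=5,over=None):
    a=[]
    for n in("scene","top"):
        p=r.camera(n);c=cam(p);q=proj(c,center)[0].round().astype(int);x0,y0=q[0]-w//2,q[1]-h//2
        im=np.ascontiguousarray(p["color"][y0:y0+h,x0:x0+w,::-1]); o=cv2.resize(im,None,fx=K,fy=K,interpolation=cv2.INTER_CUBIC)
        print(n,"offset",x0,y0,"K",K)
        for X,col in over or []:
            cv2.polylines(o,[((proj(c,X)-[x0,y0]+.5)*K-.5).round().astype(int)],False,col,1)
        a.append(o)
    cv2.imwrite(f"pics/{name}.png",np.hstack(a))
E
python3 - <<'E'
from look import *
commit([13.3,143.6,-24.2,.2,30,-.1])
Rt=Ro.from_quat(np.load("Rup.npy"))
show(np.array([524.6,135.3,44]),Rt)
pm,Rm,_=meas()
L=D
ov=[(Rm.apply(D.apply(circ(26,8))+[0,0,33.4])+pm,(0,0,255)),(Rm.apply(D.apply(circ(26,0))+[0,0,33.4])+pm,(0,0,255)),(Rm.apply(D.apply(circ(21,24))+[0,0,33.4])+pm,(0,255,0))]
look("p5",[525,135,80],over=None)
look("p5o",[525,135,80],over=ov)
for c in("scene","top"): print([(np.round(d["location"]),d["conf"]) for d in r.tip_of(c,"cap")])
E
```

```text
t 13.38 cmd [524.6 135.3 130. ] meas [523.2 134.  128.2] rotdiff 0.23 w 41.0 F [-0.3 -1.  -1.2]
row to target: [-0.1, 0.1, 86.0, -0.1, -0.0, 0.0] dist 86.0
joints [ 0.57  0.62 -1.12  1.93  0.66  1.03  0.61]
scene offset 218 158 K 5
top offset 221 150 K 5
scene offset 218 158 K 5
top offset 221 150 K 5
[(array([523., 132.,  93.]), 0.61)]
[(array([529., 137.,  93.]), 0.38)]
```

View pics/p5.png

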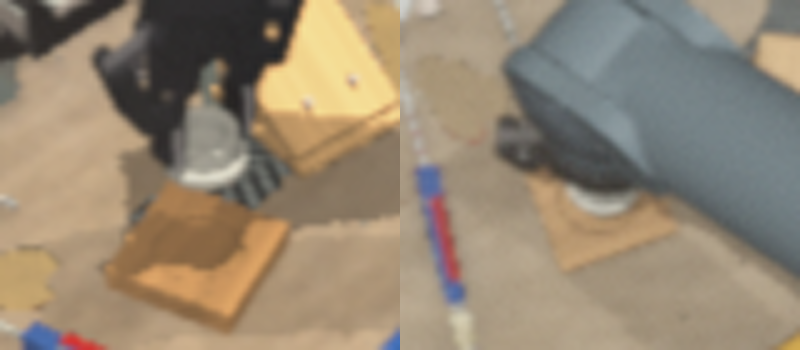

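View pics/p5o.png

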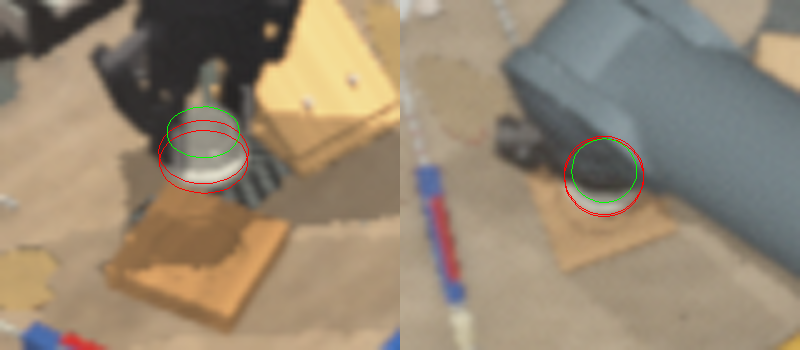

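>>> step_arm(
  motion=[
    [[30, 0, 0, 10, 0, 0, 0], [30, 0, 0, 25, 0, 0, 0], [30, 0, 0, 40, 0, 0, 0], [30, 0, 0, 52, 0, 0, 0], [30, 0, 0, 62, 0, 0, 0], [30, 0, 0, 70, 0, 0, 0], [30, 0, 0, 70, 0, 0, 0], [30, 0, 0, 70, 0, 0, 0]],
  ],
)

```text
time: 14.68
eef_pos: [524.1, 135.1, 59.2]
orientation: [0.057, 0.998, -0.001, 0.0]
ft_force: [0.4, 0.3, -1.4]
gripper_width: 41.0
```

Run:
```python
from look import *
commit([0,0,70,0,0,0])
Rt=Ro.from_quat(np.load("Rup.npy"))
show(np.array([524.6,135.3,44]),Rt)
pm,Rm=load()
f=np.load("fit.npy")[0]
ov=[(Rm.apply(D.apply(circ(26,8))+[0,0,33.4])+pm,(0,0,255)),(Rm.apply(D.apply(circ(26,0))+[0,0,33.4])+pm,(0,0,255)),(Rm.apply(D.apply(circ(21,24))+[0,0,33.4])+pm,(0,255,0)),
(Ro.from_euler("z",f[2]).apply(sq(85,85,18))+[f[0],f[1],0],(255,0,0))]
look("p6",[525,135,30],w=66,h=64,K=6,over=None)
look("p6o",[525,135,30],w=66,h=64,K=6,over=ov)
```

```text
t 14.68 cmd [524.5 135.2  60. ] meas [524.1 135.1  59.2] rotdiff 0.13 w 41.0 F [ 0.4  0.3 -1.4]
row to target: [-0.1, 0.1, 16.0, -0.1, -0.0, 0.0] dist 16.0
joints [ 0.49  0.71 -1.01  1.95  0.77  0.93  0.54]
scene offset 225 173 K 6
top offset 228 156 K 6
scene offset 225 173 K 6
top offset 228 156 K 6
```

View pics/p6.png

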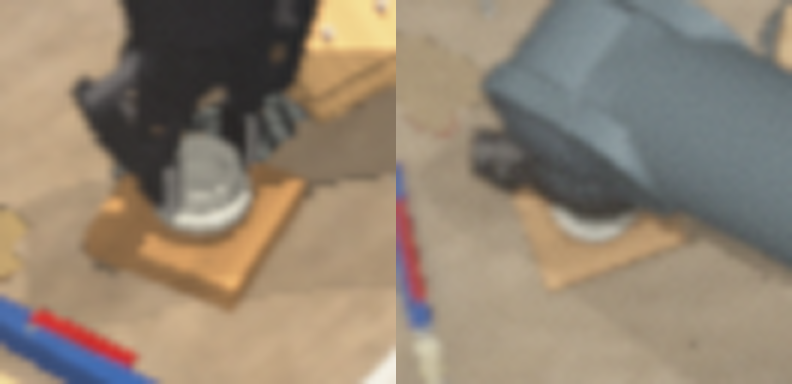

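View pics/p6o.png

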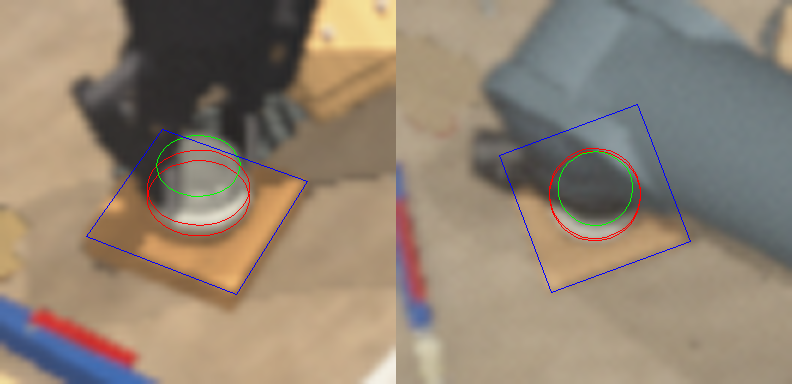

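>>> step_arm(
  motion=[
    [[30, 0, 0, 3, 0, 0, 0], [30, 0, 0, 6, 0, 0, 0], [30, 0, 0, 9, 0, 0, 0], [30, 0, 0, 11, 0, 0, 0], [30, 0, 0, 12, 0, 0, 0], [30, 0, 0, 12, 0, 0, 0]],
  ],
)

```text
time: 15.62
eef_pos: [524.3, 135.4, 47.0]
orientation: [0.057, 0.998, -0.001, 0.0]
ft_force: [2.0, 1.5, -0.4]
gripper_width: 40.9
```

>>> step_arm(
  motion=[
    [[30, -0.5, 0.4, 1, 0, 0, 0], [30, -0.7, 0.5, 2, 0, 0, 0], [30, -0.7, 0.5, 3, 0, 0, 0], [30, -0.7, 0.5, 4, 0, 0, 0], [30, -0.7, 0.5, 4, 0, 0, 0]],
  ],
)

```text
time: 16.25
eef_pos: [524.5, 135.5, 45.7]
orientation: [0.057, 0.998, -0.003, -0.0]
ft_force: [-6.3, -2.9, 19.4]
gripper_width: 41.1
```

Run:
```python
from pl import *
commit([0,0,12,0,0,0]);commit([-.7,.5,4,0,0,0]); print(load()[0])
```

```text
[525.27692615 135.64121787  43.97656194]
```

>>> step_arm(
  motion=[
    [[30, 0.7, -0.3, -1, 0, 0, 0], [55, 0.7, -0.3, -1, 0, 0, 0], [70, 0.7, -0.3, -1, 0, 0, 0], [80, 0.7, -0.3, -1, 0, 0, 0], [80, 0.7, -0.3, -1, 0, 0, 0]],
  ],
)

```text
time: 16.88
eef_pos: [523.4, 134.7, 43.5]
orientation: [0.057, 0.998, -0.002, -0.001]
ft_force: [0.6, -0.4, -0.5]
gripper_width: 68.5
```

>>> step_arm(
  motion=[
    [[80, 0, 0, -10, 0, 0, 0], [80, 0, 0, -25, 0, 0, 0], [80, 0, 0, -45, 0, 0, 0], [80, 0, 0, -75, 0, 0, 0], [80, 0, 0, -110, 0, 0, 0], [80, 0, -30, -150, 0, 0, 0], [80, 0, -70, -190, 0, 0, 0], [80, 0, -110, -210, 0, 0, 0], [80, 0, -140, -220, 0, 0, 0]],
  ],
)

```text
time: 18.0
eef_pos: [508.6, -4.8, 267.0]
orientation: [0.057, 0.998, -0.003, 0.001]
ft_force: [0.0, -0.4, -0.8]
gripper_width: 68.1
```

Run:
```python
from look import *
commit([.7,-.3,-1,0,0,0]);commit([0,-140,-220,0,0,0])
f=np.load("fit.npy")[0]
c=np.array([f[0],f[1],11])
ov=[(circ(26,8)+c,(0,0,255)),(circ(21,24)+c,(0,255,0)),(circ(14,24)+c,(0,255,0)),
(Ro.from_euler("z",f[2]).apply(sq(85,85,18))+[f[0],f[1],0],(255,0,0))]
look("p7",[525,135,20],w=60,h=60,K=6)
look("p7o",[525,135,20],w=60,h=60,K=6,over=ov)
for k in("scene","top"): print([(np.round(d["location"]),d["conf"]) for d in r.tip_of(k,"cap")])
o,R=cyl(); Rt=R*D*Ro.from_euler("z",180,degrees=True)
m=o+R.apply([0,0,95])
show(m+R.apply([0,0,130]),Rt)
```

```text
scene offset 228 177 K 6
top offset 231 158 K 6
scene offset 228 177 K 6
top offset 231 158 K 6
[(array([ 573., -192.,   95.]), 0.16)]
[(array([ 578., -191.,   95.]), 0.38)]
t 18.3 cmd [508.8  -3.5 265.1] meas [507.7  -1.8 264.7] rotdiff 0.19 w 68.5 F [ 0.3  0.1 -0. ]
row to target: [-38.9, -179.7, 27.8, -1.0, -20.0, -5.1] dist 185.9
joints [ 1.08  0.41 -1.37  1.88  0.43  1.21  1.03]
```

View pics/p7.png

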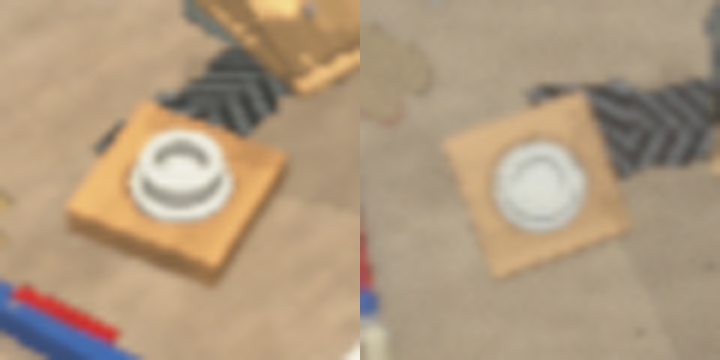

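View pics/p7o.png

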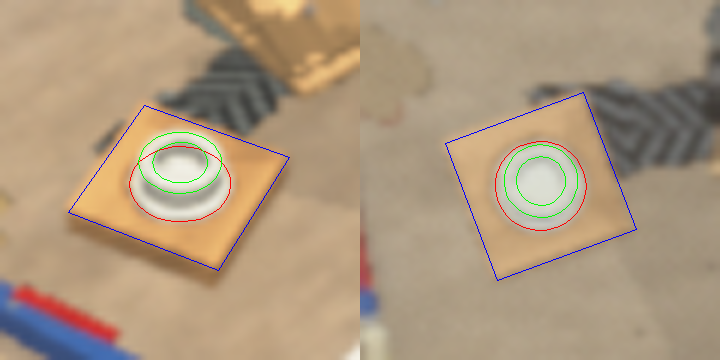

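>>> step_arm(
  motion=[
    [[60, -6, -25, 4, 0, -3, -1], [60, -12, -55, 8, 0, -6, -2], [60, -18, -90, 12, 0, -10, -3], [60, -25, -125, 18, -0.5, -14, -4], [60, -32, -155, 22, -1, -18, -5], [60, -36, -172, 26, -1, -20, -5.1], [60, -38.9, -179.7, 27.8, -1, -20, -5.1], [60, -38.9, -179.7, 27.8, -1, -20, -5.1], [60, -38.9, -179.7, 27.8, -1, -20, -5.1]],
  ],
)

```text
time: 19.42
eef_pos: [527.1, -184.4, 237.6]
orientation: [0.01, 0.985, -0.002, 0.174]
ft_force: [-0.7, -0.5, -0.2]
gripper_width: 50.9
```

Run:
```python
from look import *
commit([-38.9,-179.7,27.8,-1,-20,-5.1])
o,R=cyl(); Rt=R*D*Ro.from_euler("z",180,degrees=True)
m=o+R.apply([0,0,95])
show(m+R.apply([0,0,34]),Rt)
p0,R0=load()
ov=[(np.array([m,m+R.apply([0,0,70])]),(0,255,0)),(np.array([p0,p0+R0.apply([0,0,60])]),(0,0,255))]
look("p8",m+[0,0,60],w=66,h=70,K=6,over=ov)
```

```text
t 19.43 cmd [ 527.  -186.5  237.4] meas [ 527.1 -184.4  237.6] rotdiff 0.23 w 50.9 F [-0.7 -0.5 -0.2]
row to target: [0.0, -0.0, 96.0, 0.0, -0.0, -0.1] dist 96.0
joints [ 1.57  0.38 -1.42  2.03  0.45  0.75  1.5 ]
scene offset 285 81 K 6
top offset 331 127 K 6
```

View pics/p8.png

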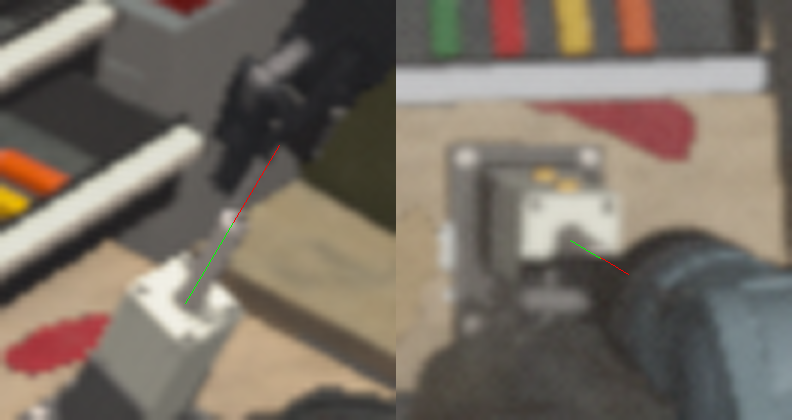

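>>> step_arm(
  motion=[
    [[60, 0, 0, 8, 0, 0, 0], [60, 0, 0, 18, 0, 0, 0], [60, 0, 0, 30, 0, 0, 0], [60, 0, 0, 42, 0, 0, 0], [60, 0, 0, 54, 0, 0, 0], [60, 0, 0, 65, 0, 0, 0], [60, 0, 0, 75, 0, 0, 0], [60, 0, 0, 82, 0, 0, 0], [60, 0, 0, 85, 0, 0, 0], [60, 0, 0, 85, 0, 0, 0], [60, 0, 0, 85, 0, 0, 0]],
  ],
)

```text
time: 20.9
eef_pos: [555.5, -187.4, 157.6]
orientation: [0.012, 0.985, -0.003, 0.174]
ft_force: [-0.2, 1.3, 0.2]
gripper_width: 51.2
```

Run:
```python
from look import *
commit([0,0,85,0,0,0])
o,R=cyl(); Rt=R*D*Ro.from_euler("z",180,degrees=True)
m=o+R.apply([0,0,95])
show(m+R.apply([0,0,45]),Rt)
p0,R0=load()
ov=[(np.array([m,m+R.apply([0,0,70])]),(0,255,0)),(circ(8.5,0)@R0.as_matrix().T+p0+R0.apply([0,0,6]),(0,0,255))]
look("p9",m+[0,0,30],w=60,h=60,K=6,over=None)
for i in range(4): print(meas()[0].round(1),np.array(meas()[2]["ft_force"]).round(1)); r.camera("top")
```

```text
t 20.9 cmd [ 556.  -187.1  157.6] meas [ 555.5 -187.4  157.6] rotdiff 0.16 w 51.2 F [-0.2  1.3  0.2]
row to target: [0.0, -0.0, -0.0, 0.0, -0.0, -0.1] dist 0.0
joints [ 1.29  0.49 -1.15  2.04  0.65  0.62  1.33]
scene offset 286 94 K 6
top offset 332 135 K 6
[ 555.5 -187.4  157.6] [-0.3  0.4 -0.3]
[ 555.4 -187.4  157.6] [-0.6  0.1  0. ]
[ 555.4 -187.4  157.5] [-0.3  0.5 -0.2]
[ 555.4 -187.4  157.5] [-0.  -0.1  0.1]
```

View pics/p9.png

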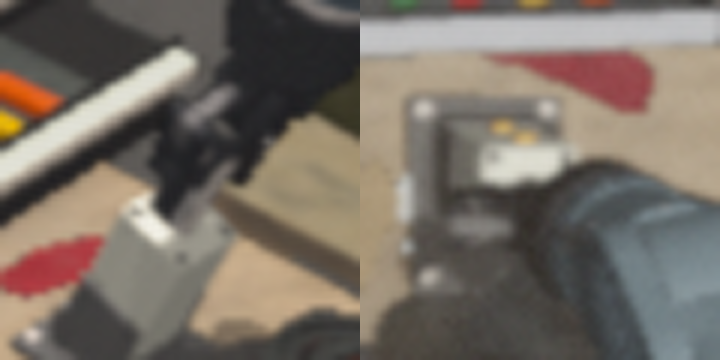

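>>> step_arm(
  motion=[
    [[45, 0, 0, 0, 0, 0, 0], [35, 0, 0, 0, 0, 0, 0], [28, 0, 0, 0, 0, 0, 0], [24, 0, 0, 0, 0, 0, 0], [24, 0, 0, 0, 0, 0, 0]],
  ],
  newtons=20,
)

```text
time: 21.82
eef_pos: [555.3, -187.3, 157.3]
orientation: [0.011, 0.985, -0.003, 0.173]
ft_force: [-0.0, -0.1, 1.0]
gripper_width: 20.5
```

>>> step_arm(
  motion=[
    [[22, 0, 0, 0, 0, 0, 0], [20, 0, 0, 0, 0, 0, 0], [16, 0, 0, 0, 0, 0, 0], [12, 0, 0, 0, 0, 0, 0], [12, 0, 0, 0, 0, 0, 0], [12, 0, 0, 0, 0, 0, 0]],
  ],
  newtons=20,
)

```text
time: 22.58
eef_pos: [555.3, -187.3, 157.3]
orientation: [0.011, 0.985, -0.003, 0.173]
ft_force: [-0.9, -0.7, 1.6]
gripper_width: 16.1
```

```bash
cat > st.py <<'E'
from pl import *
o,R=cyl()
p,Rm,s=meas(); 
for i in range(1):
    F=R.inv().apply(s["ft_force"]); T=R.inv().apply(s["torque"])
    print("t",s["time"],"F_cylframe",F.round(2),"T",T.round(3),"w",round(s["gripper_width"],2),"pos in mouth frame",(R.inv().apply(p-o)-[0,0,95]).round(2))
    print("axis err rad", (R.inv().apply(Rm.apply([0,0,-1]))).round(4), "cmd in mouth",(R.inv().apply(load()[0]-o)-[0,0,95]).round(2))
E
python3 st.py
```

```text
t 22.575 F_cylframe [-0.32 -0.73  1.84] T [-0.048  0.383  0.005] w 16.13 pos in mouth frame [-0.7  -0.24 45.01]
axis err rad [4.0e-04 1.9e-03 1.0e+00] cmd in mouth [2.0e-02 3.0e-02 4.5e+01]
```

>>> step_arm(
  motion=[
    [[10, 0, 0, 0, 0, 0, 0], [10, 0, 0, -1, 0, 0, 0], [10, 0, 0, -2, 0, 0, 0], [10, 0, 0, -4, 0, 0, 0], [10, 0, 0, -6, 0, 0, 0], [10, 0, 0, -8, 0, 0, 0], [10, 0, 0, -8, 0, 0, 0]],
  ],
  newtons=30,
)

```text
time: 23.45
eef_pos: [552.4, -187.2, 164.9]
orientation: [0.011, 0.985, -0.003, 0.173]
ft_force: [0.7, -0.3, -1.5]
gripper_width: 16.3
```

```bash
python3 -c "
from pl import *
commit([0,0,-8,0,0,0])"; python3 st.py
```

```text
t 23.45 F_cylframe [ 0.17 -0.33 -1.68] T [-0.004  0.325  0.028] w 16.31 pos in mouth frame [-0.82 -0.12 53.15]
axis err rad [7.0e-04 1.9e-03 1.0e+00] cmd in mouth [2.0e-02 3.0e-02 5.3e+01]
```

>>> step_arm(
  motion=[
    [[10, 0, 0, -2, 0, 0, 0], [10, 0, 0, -4, 0, 0, 0], [10, 0, 0, -6, 0, 0, 0], [10, 0, 0, -9, 0, 0, 0], [10, 0, 0, -12, 0, 0, 0], [10, 0, 0, -15, 0, 0, 0], [10, 0, 0, -18, 0, 0, 0], [10, 0, 0, -20, 0, 0, 0], [10, 0, 0, -22, 0, 0, 0], [10, 0, 0, -24, 0, 0, 0], [10, 0, 0, -24, 0, 0, 0], [10, 0, 0, -24, 0, 0, 0]],
  ],
)

```text
time: 24.95
eef_pos: [544.2, -186.9, 187.3]
orientation: [0.011, 0.985, -0.003, 0.173]
ft_force: [-1.0, -0.4, -3.2]
gripper_width: 16.3
```

```bash
python3 -c "
from pl import *
commit([0,0,-24,0,0,0])"; python3 st.py
python3 - <<'E'
from look import *
o,R=cyl(); m=o+R.apply([0,0,95])
ov=[(R.apply(circ(8.5,10))+m,(0,255,0)),(R.apply(circ(8.5,16))+m,(0,255,0)),(R.apply(circ(8.5,102))+m,(0,0,255))]
look("p10",m+[0,0,40],w=40,h=60,K=9)
look("p10o",m+[0,0,40],w=40,h=60,K=9,over=ov)
for c in("scene","top"):
  for n in("groove","rod_top","rod"): print(c,n,[(np.round(R.inv().apply(np.array(d["location"])-m)),d["conf"]) for d in r.tip_of(c,n)])
E
```

```text
t 24.95 F_cylframe [-2.05 -0.47 -2.62] T [-0.024  0.499  0.001] w 16.33 pos in mouth frame [-0.9  -0.1  76.93]
axis err rad [8.0e-04 1.7e-03 1.0e+00] cmd in mouth [3.0e-02 2.0e-02 7.7e+01]
scene offset 297 91 K 9
top offset 342 134 K 9
scene offset 297 91 K 9
top offset 342 134 K 9
scene groove [(array([-6., -2., 13.]), 0.46)]
scene rod_top [(array([-4., -2., 10.]), 0.44)]
scene rod [(array([  3.,  -5., -49.]), 0.52)]
top groove []
top rod_top [(array([-85., 321., -80.]), 0.44)]
top rod []
```

View pics/p10.png

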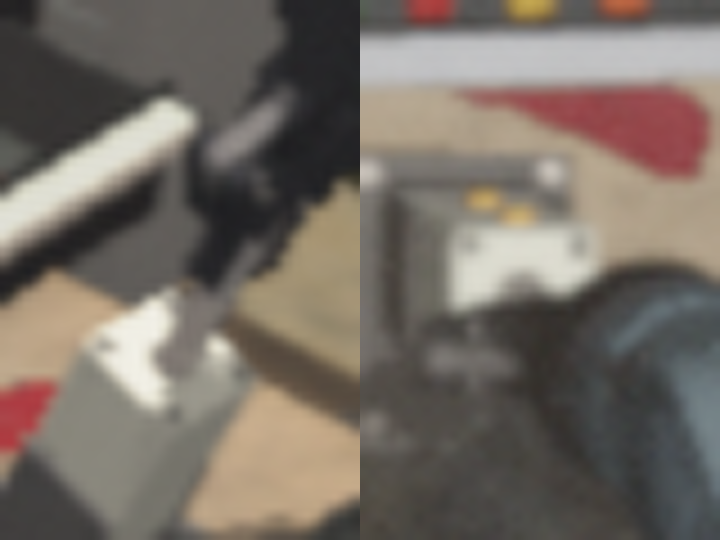

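View pics/p10o.png

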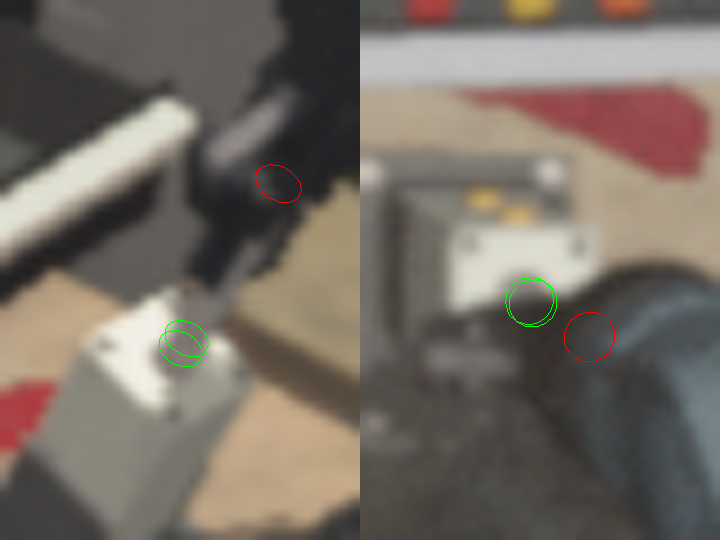

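Run:
```python
from look import *
p=r.camera("scene");im=p["color"][115:140,305:335,::-1]
o=cv2.resize(im,None,fx=22,fy=22,interpolation=cv2.INTER_LANCZOS4)
cv2.imwrite("pics/p11.png",cv2.convertScaleAbs(o,alpha=1.6,beta=-60))
R=cyl()[1];o_=cyl()[0];m=o_+R.apply([0,0,95])
for z in (0,4,10,16,22,30): print(z,((proj(cam(p),m+R.apply([0,0,z]))[0]-[305,115]+.5)*22).round())
for k in range(3):
    r.camera("scene");print([(np.round(R.inv().apply(np.array(d["location"])-m)),d["conf"]) for d in r.tip_of("scene","groove")])
```

```text
0 [241. 365.]
4 [251. 349.]
10 [265. 325.]
16 [280. 300.]
22 [295. 275.]
30 [315. 241.]
[(array([ -5.,   0., 102.]), 0.52), (array([-4., -4., 11.]), 0.51)]
[(array([-87., 321., -78.]), 0.72), (array([-3., -4., 13.]), 0.44)]
[(array([-5., -4., 12.]), 0.51)]
```

View pics/p11.png

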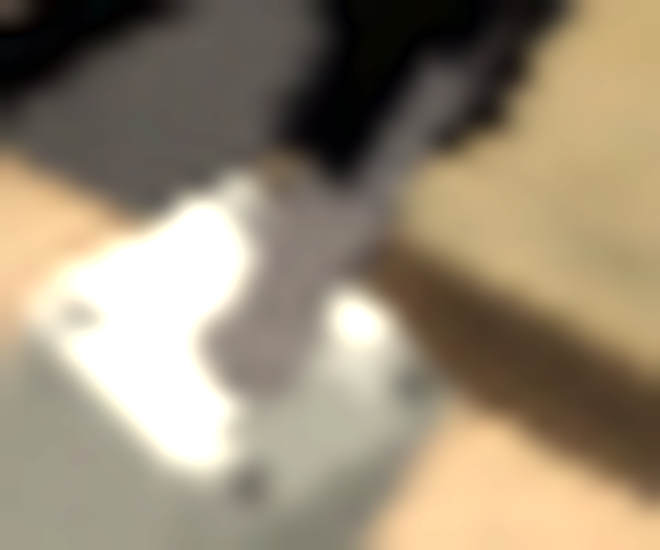

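>>> step_arm(
  motion=[
    [[10, 0, 0, 0, 0, 0, 0], [10, 0, 0, 0, 0, 0, 0], [10, 0, 0, 0, 0, 0, 0]],
  ],
)

```text
time: 26.18
eef_pos: [544.3, -187.0, 187.3]
orientation: [0.011, 0.985, -0.003, 0.173]
ft_force: [-0.4, 0.3, -3.6]
gripper_width: 16.2
```

```bash
python3 st.py; python3 -c "
from station import r
print(r.close_job())"
```

```text
t 26.175 F_cylframe [-1.61  0.28 -3.25] T [-0.033  0.553  0.022] w 16.24 pos in mouth frame [-0.79 -0.1  76.95]
axis err rad [6.0e-04 1.7e-03 1.0e+00] cmd in mouth [3.0e-02 2.0e-02 7.7e+01]
the job is handed in; nothing more can be done
None
```

The cap is in the wooden tray's pocket, hollow side up and let go. The rod is drawn 32 mm along the bore and still held there. I handed the job in at about 26 s; no verdict was reported.

- **Cap:** after release, the drawn outline of a fully seated cap matched both camera pictures. The cap network did not find the cap in the tray in that last check; it pointed at the cylinder instead, with low confidence. The seating therefore rests on the picture match and the 19 N contact I felt while lowering it.
- **Rod:** the gripper is set to 30 N and sits within 0.002 rad of my fitted bore axis. The outside force on the tool is under 2 N sideways and about 3 N along the axis, which fits the rod's weight.
- **Groove:** by the arm's travel, its lower edge is 10 mm above the top face. The network put it at 11–13 mm in the scene camera, with middling confidence and some false hits elsewhere. The top camera could not see it.
- **Other things:** I noticed no contact with the bystanders, but I did not re-measure where they lie at the end.
- **Detour:** on the way to the cap, the last joint reached its range limit (-2.85 rad). I backed off and turned the gripper half a turn before grasping.

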